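# Step the colour meter's filter turret to the cross mark and take a reading

### The job

Set the colour meter to its cross filter and take a reading: push the upright tab of the filter turret round until it points squarely at the middle of the cross-shaped mark, then press the round read button fully down and let it come back up. The turret only rests on its spindle, so turn it without lifting it, and do not press the button before the cross is set. Leave the vials, bowls, jar and bottles standing where they are.

Things in the scene. Friction and masses are not known exactly. Their poses are not given: they have to be found in the camera images.
- meter: dark grey bench colour meter, a box 256 x 256 mm with its flat top 60 mm above the table, fixed to the table. Origin on the turret's vertical axis, at table height; z up; -x of this frame points to the meter's front (display side), so the box runs from x = -122 to +134 mm and y = -128 to +128 mm.
- turret (a joint): turn of the aluminium filter turret about the vertical axis through the meter's origin, rad: 0 when the tab points along the meter's -x, growing counter-clockwise seen from above, stops at -1.95 and +1.95. It stays where it is left (plain friction, about 2 to 3 N at the tab; no clicks). The turret is a disc 92 mm across, its flat top 81 mm above the table (its central hub, 24 mm across, reaches 89 mm).
- turret_seat (a joint): how far the turret has been lifted off its spindle, m; 0 when seated. Only its weight (about 0.5 kg) holds it down.
- tab (a point): centre of the turret's single upright tab: an aluminium plate 30 mm long radially (52 to 82 mm from the axis), 10 mm thick in the direction of turning, from 73 to 117 mm above the table; a bar 12 mm wide, 69 to 79 mm above the table, joins it to the disc. The point is on its middle plane, 67 mm from the axis, 97 mm above the table.
- tab_pointer (a point): the point of the meter's top that the tab points at: on the tab's middle plane, 98 mm from the axis, 64 mm above the table. It lies over the centre of a mark when the tab points squarely at that mark.
- mark_cross: white raised 2 mm thick plus-shaped cross, two bars of 34 x 10 mm lying on the meter's top; origin at the centre of its underside. The four marks sit 98 mm from the turret's axis, at turret values -1.5, -0.75, 0.75 and 1.5; which mark is at which of the four places changes.
- mark_disc: white raised 2 mm thick round disc, 28 mm across lying on the meter's top; origin at the centre of its underside. The four marks sit 98 mm from the turret's axis, at turret values -1.5, -0.75, 0.75 and 1.5; which mark is at which of the four places changes.
- mark_bar: white raised 2 mm thick single bar, 34 x 10 mm lying on the meter's top; origin at the centre of its underside. The four marks sit 98 mm from the turret's axis, at turret values -1.5, -0.75, 0.75 and 1.5; which mark is at which of the four places changes.
- mark_square: white raised 2 mm thick square, 27 x 27 mm lying on the meter's top; origin at the centre of its underside. The four marks sit 98 mm from the turret's axis, at turret values -1.5, -0.75, 0.75 and 1.5; which mark is at which of the four places changes.
- read_button (a joint): travel of the read button, m: 0 up, 0.006 fully down; a spring returns it; about 5 N presses it fully down.
- read_button_top (a point): middle of the top face of the read button, a grey round push button 26 mm across in a black housing on the rear (+x) part of the meter's top; pressed straight down.
- vial_left: loose amber vial with white cap, 22 mm across, 46 mm tall, standing on the meter's rear left (+y) corner; origin under its centre. Leave alone.
- vial_right: the same on the rear right (-y) corner. Leave alone.
- bowl_left: loose blue-striped white tasting bowl, 80 mm across, 36 mm tall, on the table left (+y) of the meter; origin under its centre. Leave alone.
- bowl_right: the same to the right (-y) of the meter. Leave alone.
- sauce_bottle: loose dark sauce bottle with yellow cap, 64 mm across, 170 mm tall, behind and left of the meter; origin under its centre. Leave alone.
- wash_bottle: loose clear wash bottle with spout, 68 mm across, 185 mm tall, behind and right of the meter; origin under its centre. Leave alone.
- sample_jar: loose jar with a steel lid, 56 mm across, 70 mm tall, behind the meter; origin under its centre. Leave alone.

How it is judged:
On the way, in this order (a step that is already met when the one before it is completed fails the run):
1. the tab is pushed round to the cross mark and has stopped there (horizontal distance between tab_pointer and mark_cross below 0.01 m and velocity of joint turret between -0.1 and 0.1 rad/s), for 0.2 s.
2. the read button is pressed down with the cross set (horizontal distance between tab_pointer and mark_cross below 0.01 m and value of joint read_button above 0.0045 m), for 0.05 s.
At the end, for the whole second after the job is handed in: The tab points at the cross (tab_pointer within 10 mm, horizontally, of the cross mark's centre), the turret is at rest and seated (lifted less than 2 mm), the read button has come back up (under 1.5 mm), and every vial, bowl, jar and bottle stands upright within 25 mm of where it was (horizontal distance between tab_pointer and mark_cross below 0.01 m and value of joint read_button below 0.0015 m and value of joint turret_seat below 0.002 m and velocity of joint turret between -0.05 and 0.05 rad/s and distance of each of vial_left, vial_right, bowl_left, bowl_right, sauce_bottle, wash_bottle, sample_jar from where it was at the start of the episode below 0.025 m and angle between each of vial_left, vial_right, bowl_left, bowl_right, sauce_bottle, wash_bottle, sample_jar's own z axis and vertical below 0.3 rad); the robot touches nothing.
It fails at once if the read button is pressed while the tab is not at the cross (not (horizontal distance between tab_pointer and mark_cross below 0.01 m) and value of joint read_button above 0.003 m).
It fails at once if the turret is lifted off its spindle (6 mm or more) (value of joint turret_seat above 0.006 m).
It fails at once if a vial, bowl, jar or bottle is shifted by more than 25 mm, lifted or tipped (distance of any of vial_left, vial_right, bowl_left, bowl_right, sauce_bottle, wash_bottle, sample_jar from where it was at the start of the episode above 0.025 m or angle between any of vial_left, vial_right, bowl_left, bowl_right, sauce_bottle, wash_bottle, sample_jar's own z axis and vertical above 0.3 rad).
It also fails if it takes over 51 s, if anything falls off the work surface, if the arm or the gripper's body presses on something with over 40 N, if the wrist force passes 120 N, or if a joint passes its speed limit or range.

### The arm

A 6-joint arm with a two-finger parallel gripper is mounted at the origin on the work surface. World frame = base frame: x ahead of the robot, y to its left, z up, the work surface at z = 0. Lengths are in m, angles in rad, forces in N, time in s.
With the tool pointing down it reaches from about 0.275 to 0.825 m from the base axis. Payload 5.2 kg.
Tool frame: the origin (TCP) lies midway between the tips of the shut fingers; the grasp point (between the pads) lies 19 mm behind it; z points along the fingers, y is the line along which they close (so a half turn about z gives the same grasp; the last joint's range is limited). The gripper opens to 93 mm and grips with 3 to 60 N. Pads are 15 mm wide; open, the fingers measure 128 mm over their backs; the gripper's body (75 mm by 188 mm) begins 65 mm behind the grasp point.
Start: joints at [1.141, 0.259, 1.535, -0, 1.348, -0.203], TCP at [0.124, 0.536, 0.219] pointing down, gripper open.
Joint ranges: [-3.14, 3.14], [-0.91, 2.08], [0.19, 2.58], [-1.22, 4.36], [0.22, 2.71], [-3.12, 3.12]. Speed limits (rad/s): [2.57, 2.57, 3.14, 3.14, 3.14, 3.14].

### API

Orientations are given as [roll, pitch, yaw] about the fixed x, y, z axes, in that order (R = Rz(yaw) Ry(pitch) Rx(roll)).
In Python, from bench import r, vision gives the robot as it stands. The module is installed in compiled form; this text tells all that it offers.
- The arm moves only by the tool carry_out, never from a script. Its argument "commands" is text: rows parted by semicolons, each of 6 numbers parted by spaces: the shift along the tool's x, y, z scaled (see below), then the turn, a rotation vector about the tool's x, y, z scaled (see below). A call has 1 to 5 rows; each row is the pose to reach, as a shift and turn from the pose commanded when the call began, along the tool's axes at that moment, turning the shorter way round; what a row does not reach only later rows make up. The controller multiplies each number of a shift by 0.08 m and each number of a turn by 180 degrees. A row lasts 1/10 s, in which the tool goes at most 50 mm and 8.59 degrees, less where a joint would pass 70% of its speed; a pose out of reach is approached as far as the arm can. A call with a number of a shift or a turn outside -1 to 1 is refused whole. A call with a gripper value outside its range is refused whole. "grip" is the opening, from -1 (shut) to 1 (fully open), set as the call begins (left out, the last holds). The fingers move at their own pace and stop on an object; "newtons" is the grip in N (left out, the last holds). Time passes only in rows, so rows that repeat a pose let the fingers close. It gives the time, the measured TCP pose, the force, the opening and the grip force at its end, in the units of the state.
- r.get_state(): the state, without advancing time (a new reading comes with each control period).
- vision.grab_frame(name): name is "side" or "top"; returns a dict with "color" (400x640x3 uint8, red, green, blue), "mtx" (3x3 intrinsics, pixels), "view" (4x4, takes a point from world to camera coordinates). Camera axes: x right, y up, looking along -z (the intrinsics and any distortion apply to the point x, -y, -z); pixel columns grow to the right and rows downward; lengths in m; the calibration is good to about 2 mm. A picture is of the moment at which its call begins. There is no depth.
- r.hand_in(): hands the job in; it is judged then, once.
The state is a dict: "clock": time; "joint_pos": joint angles; "joint_velocities": joint speeds; "tau": joint torques, N m; "tool_pos": TCP position; "ee_rot": TCP orientation; "ft_force": force on the tool from outside, world axes, zero at the start; "torque": the same for the moment, N m; "grip_width": opening from 0.0 (shut) to 1.0 (fully open); "grasp_force": force on a finger pad.
Only numpy, scipy, OpenCV 4.12 (cv2) and the standard library are available. Lean on these libraries where they do the work, as an engineer would, in place of code of your own. Each camera call takes 0.05 s, during which the arm holds its last target. There are 200 camera calls.

## Working session

There is one attempt and no reset: what is moved stays moved. The work goes in short steps, Python scripts to look and compute and a tool call to move; the robot and the scene stay as the last step left them, time stands still between calls to the robot, and variables do not carry over. Pictures are saved under pics/ and viewed, at most 10 in all, crops included, and the job is handed in when it is done.

Besides the shell and the picture viewer there is one more tool, called after "Emit:" by a JSON object that holds its "name" and its "arguments", one argument or row to a line. carry_out: Moves the arm, as the interface text tells. Shifts and turns lie within -1 to 1; 1 stands for 0.08 m of shift or 180 degrees of turn. Its arguments: {"type":"object","properties":{"commands":{"type":"string"},"grip":{"type":"number"},"newtons":{"type":"number"}},"required":["commands"]}

```bash
mkdir -p pics; python3 - <<'E'
from bench import r, vision
import cv2,numpy as np
for n in("top","side"):
    f=vision.grab_frame(n); cv2.imwrite(f"pics/{n}0.png",f["color"][:,:,::-1]); np.savez(n+"0.npz",**f)
    print(n,f.keys(),f["mtx"].round(1).tolist(),f["view"].round(3).tolist())
s=r.get_state();print({k:np.round(v,4).tolist() for k,v in s.items()})
E
```

```text
top dict_keys(['color', 'mtx', 'view']) [[387.1, 0.0, 321.4], [0.0, 387.1, 201.4], [0.0, 0.0, 1.0]] [[0.006, -1.0, -0.019, 0.008], [0.987, 0.003, 0.158, -0.61], [-0.158, -0.02, 0.987, -0.794], [0.0, 0.0, 0.0, 1.0]]
side dict_keys(['color', 'mtx', 'view']) [[381.5, 0.0, 324.2], [0.0, 381.5, 202.1], [0.0, 0.0, 1.0]] [[-0.999, -0.05, 0.017, 0.612], [0.05, -0.777, 0.627, -0.086], [-0.019, 0.627, 0.779, -0.801], [0.0, 0.0, 0.0, 1.0]]
{'clock': 0.1, 'joint_pos': [1.1412, 0.2593, 1.536, 0.0, 1.348, -0.2028], 'joint_velocities': [0.001, 0.0013, -0.0022, 0.0003, 0.0005, -0.0002], 'tau': [0.002, -43.8207, -28.4643, 0.0718, 0.0363, -0.0001], 'tool_pos': [0.1234, 0.5355, 0.2179], 'ee_rot': [-3.14, -0.0003, 2.9148], 'ft_force': [0.976, 0.2105, 1.0916], 'torque': [0.0391, -0.0109, -0.0028], 'grasp_force': 0.0, 'grip_width': 1.0}
```

View pics/top0.png

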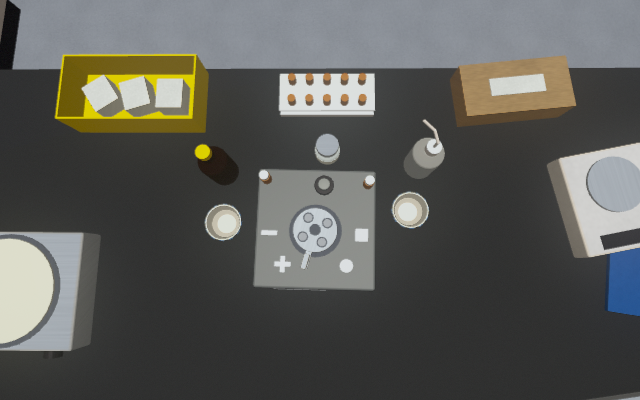

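View pics/side0.png

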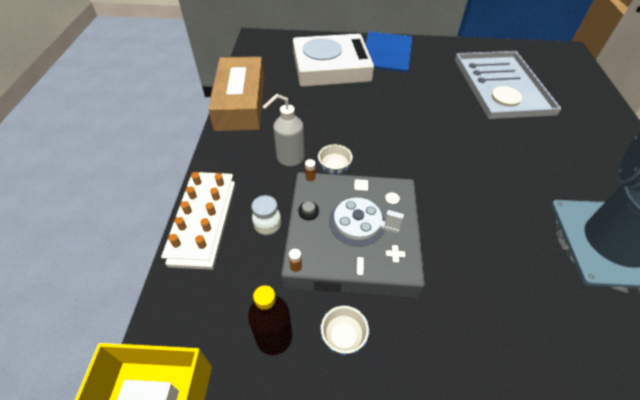

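The top picture shows the meter around (315,230), with the bar at (269,233), the cross at (282,264), the disc at (346,266), the square at (361,235), the tab at (306,259) and the button at (324,185). So the cross is at turret -0.75, and the tab starts near -0.2. The side view agrees, with the cross at (396,254), the tab at (394,221) and the button at (309,210).

```bash
cat > h.py <<'E'
import numpy as np,cv2
def ray(f,uv,z):
    V=f["view"];R,t=V[:3,:3],V[:3,3];c=-R.T@t
    p=np.linalg.inv(f["mtx"])@[uv[0],uv[1],1];d=R.T@np.array([p[0],-p[1],-p[2]])
    return (c+d*(z-c[2])/d[2])
def proj(f,P):
    q=f["view"][:3,:3]@np.asarray(P)+f["view"][:3,3];p=f["mtx"]@[q[0],-q[1],-q[2]];return p[:2]/p[2]
def blob(f,uv,w=14,thr=190):
    u,v=map(int,uv);g=f["color"][v-w:v+w+1,u-w:u+w+1].min(2)
    n,l,s,c=cv2.connectedComponentsWithStats((g>thr).astype(np.uint8))
    k=1+np.argmax(s[1:,4]);return c[k]+[u-w,v-w],s[k,4]
E
python3 - <<'E'
from h import *
T=dict(np.load("top0.npz"));S=dict(np.load("side0.npz"))
g={"top":(T,{'bar':(269,233),'cross':(282,264),'disc':(346,266),'square':(361,235)}),"side":(S,{'bar':(360,266),'cross':(396,254),'disc':(393,198),'square':(361,185)})}
ang={'bar':-1.5,'cross':-.75,'disc':.75,'square':1.5}
W={}
for n,(f,m) in g.items():
    A=[];B=[]
    for k,uv in m.items():
        c,a=blob(f,uv,11,185);p=ray(f,c,.062);print(n,k,c.round(1),a,p.round(4))
        A.append(-.098*np.array([np.cos(ang[k]),np.sin(ang[k])]));B.append(p[:2])
    A,B=np.array(A),np.array(B);a0,b0=A.mean(0),B.mean(0);H=(A-a0).T@(B-b0)
    th=np.arctan2(H[0,1]-H[1,0],H[0,0]+H[1,1]);R=np.array([[np.cos(th),-np.sin(th)],[np.sin(th),np.cos(th)]])
    o=b0-R@a0;print(n,"origin",o.round(4),"yaw",th.round(4),"res",(A@R.T+o-B).round(4).tolist())
    W[n]=(o,th)
print("btn",ray(T,(324,184.5),.08),ray(S,(309,208),.08))
for n,c in(("top",(T,285,235,45)),("side",(S,365,195,45))):
    f,u,v,w=c;cv2.imwrite(f"pics/{n}crop.png",cv2.resize(f["color"][v-65:v+w+20,u-15:u+85,::-1],None,fx=5,fy=5,interpolation=cv2.INTER_CUBIC)[:600])
a=cv2.imread("pics/topcrop.png");b=cv2.imread("pics/sidecrop.png");h=min(len(a),len(b))
cv2.imwrite("pics/c1.png",cv2.resize(np.hstack([a[:h],b[:h]]),None,fx=.8,fy=.8))
E
```

```text
top bar [268.5 232.1] 78 [0.542  0.1221 0.062 ]
top cross [282.  263.5] 138 [0.4762 0.0919 0.062 ]
top disc [345.9 265.4] 146 [ 0.4731 -0.0417  0.062 ]
top square [361.1 234.9] 165 [ 0.5369 -0.074   0.062 ]
top origin [0.5464 0.0236] yaw -0.0242 res [[-0.0002, -0.0005], [0.0001, 0.0002], [-0.0, 0.0002], [0.0002, 0.0001]]
side bar [359.9 265.3] 119 [0.5434 0.121  0.062 ]
side cross [395.  253.1] 177 [0.4783 0.0915 0.062 ]
side disc [392.  197.7] 131 [ 0.4757 -0.0416  0.062 ]
side square [360.7 184.4] 139 [ 0.5401 -0.074   0.062 ]
side origin [0.5487 0.0235] yaw -0.0183 res [[0.0002, 0.0004], [-0.0001, 0.0001], [0.0001, -0.0004], [-0.0001, -0.0001]]
btn [0.64141741 0.00452077 0.08      ] [0.64341002 0.0101719  0.08      ]
```

View pics/c1.png

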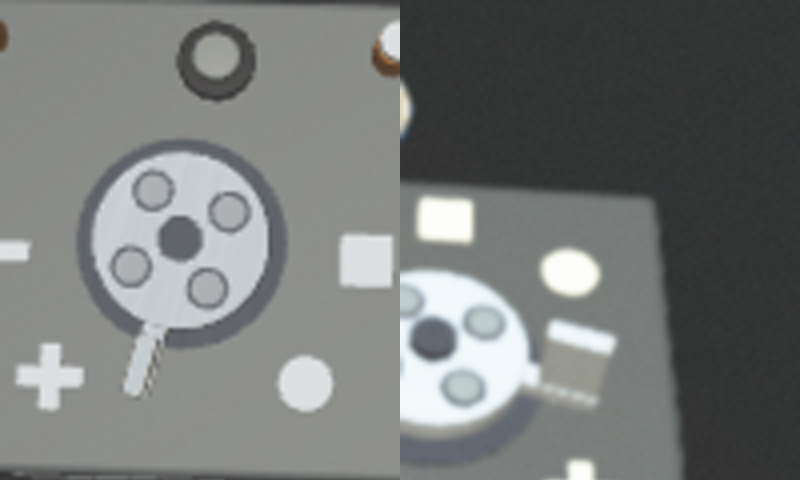

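The crop shows the tab's top face centred near top-view pixel (305.2,260.8) and side-view pixel (395.3,214.3). Both views put the cross at the -0.75 place.

```bash
cat >> h.py <<'E'
O=np.array([.5475,.0236]);Y=-.021
def tabpos(a,rad=.067): return O-rad*np.array([np.cos(a+Y),np.sin(a+Y)])
def plan(s,xy,z,yaw):
    p=s["tool_pos"];y0=s["ee_rot"][2];c,n=np.cos(y0),np.sin(y0)
    d=np.array(xy)-p[:2];dy=(yaw-y0+np.pi)%(2*np.pi)-np.pi
    print("tcp",np.round(p,4),"rot",np.round(s["ee_rot"],3),"units x,y,z:",np.round(np.array([c*d[0]+n*d[1],n*d[0]-c*d[1],p[2]-z])/.08,3),"turn z:",round(-dy/np.pi,4),"F",np.round(s["ft_force"],1))
E
python3 - <<'E'
from h import *
from bench import r
T=dict(np.load("top0.npz"));S=dict(np.load("side0.npz"))
for f,uv in((T,(305.2,260.8)),(S,(395.3,214.3))):
    p=ray(f,uv,.117);d=O-p[:2];print(p.round(4),"rad",np.hypot(*d).round(4),"turret",(np.arctan2(d[1],d[0])-Y).round(3))
p1=ray(T,(303,268),.117);p2=ray(T,(307.5,253.8),.117);d=p2-p1;print("dir",np.arctan2(d[1],d[0])-Y)
a=-.28
plan(r.get_state(),tabpos(a),.2,np.pi+Y+a)
b=[0.6425,0.007];print("button in meter",np.array([[np.cos(Y),np.sin(Y)],[-np.sin(Y),np.cos(Y)]])@(b-O))
E
```

```text
[0.4818 0.04   0.117 ] rad 0.0677 turret -0.224
[0.4835 0.0434 0.117 ] rad 0.067 turret -0.28
dir -0.27796947122820137
tcp [0.1234 0.5355 0.2179] rot [-3.14  -0.     2.915] units x,y,z: [-5.769 -4.98   0.224] turn z: 0.0236 F [1.  0.2 1.1]
button in meter [ 0.09532763 -0.01460149]
```

Emit:
{"name": "carry_out", "arguments": {
  "commands": "-0.48 -0.415 0 0 0 0;-0.96 -0.83 0 0 0 0;-0.96 -0.83 0 0 0 0"
}}

```text
clock: 0.4
tool_pos: [0.1856, 0.4502, 0.2181]
ee_rot: [-3.139, 0.001, 2.911]
ft_force: [0.7, 0.5, 0.7]
grip_width: 1.0
grasp_force: 0.0
```

Emit:
{"name": "carry_out", "arguments": {
  "commands": "-0.48 -0.415 0 0 0 0;-0.96 -0.83 0 0 0 0;-0.96 -0.83 0 0 0 0"
}}

```text
clock: 0.7
tool_pos: [0.2459, 0.3688, 0.2185]
ee_rot: [-3.14, 0.001, 2.909]
ft_force: [0.3, 1.4, -0.5]
grip_width: 1.0
grasp_force: 0.0
```

Emit:
{"name": "carry_out", "arguments": {
  "commands": "-0.48 -0.415 0 0 0 0;-0.96 -0.83 0 0 0 0;-0.96 -0.83 0 0 0 0"
}}

```text
clock: 1.0
tool_pos: [0.3062, 0.2872, 0.2186]
ee_rot: [-3.141, 0.001, 2.909]
ft_force: [-1.1, 1.1, 0.7]
grip_width: 1.0
grasp_force: 0.0
```

Emit:
{"name": "carry_out", "arguments": {
  "commands": "-0.48 -0.415 0 0 0 0;-0.96 -0.83 0 0 0 0;-0.96 -0.83 0 0 0 0"
}}

```text
clock: 1.3
tool_pos: [0.3662, 0.2055, 0.2187]
ee_rot: [-3.141, 0.002, 2.909]
ft_force: [0.1, 1.6, -0.2]
grip_width: 1.001
grasp_force: 0.0
```

Emit:
{"name": "carry_out", "arguments": {
  "commands": "-0.48 -0.415 0 0 0 0;-0.96 -0.83 0 0 0 0;-0.96 -0.83 0 0 0 0"
}}

```text
clock: 1.6
tool_pos: [0.4261, 0.124, 0.2186]
ee_rot: [-3.141, 0.001, 2.91]
ft_force: [-0.4, -0.0, -0.4]
grip_width: 0.998
grasp_force: 0.0
```

Emit:
{"name": "carry_out", "arguments": {
  "commands": "-0.48 -0.415 0 0 0 0;-0.96 -0.83 0 0 0 0.02;-0.96 -0.83 0 0 0 0.02;-0.96 -0.83 0 0 0 0.02"
}}

```text
clock: 2.0
tool_pos: [0.4829, 0.0455, 0.2181]
ee_rot: [3.141, -0.002, 2.851]
ft_force: [-0.6, 0.9, 0.1]
grip_width: 1.003
grasp_force: 0.0
```

```bash
python3 - <<'E'
from h import *
from bench import r,vision
a=-.26
s=r.get_state();print(s["clock"],s["joint_pos"]);plan(s,tabpos(a),.095,np.pi+Y+a)
f=vision.grab_frame("side");cv2.imwrite("pics/s2.png",f["color"][:,:,::-1])
E
```

```text
2.0 [-1.37451730e-01  1.42543376e-01  1.68346145e+00  1.14574947e-03
  1.31743573e+00 -1.41812045e+00]
tcp [0.4829 0.0455 0.2181] rot [ 3.141e+00 -2.000e-03  2.851e+00] units x,y,z: [-0.014 -0.039  1.538] turn z: -0.003 F [-0.6  0.9  0.1]
```

View pics/s2.png

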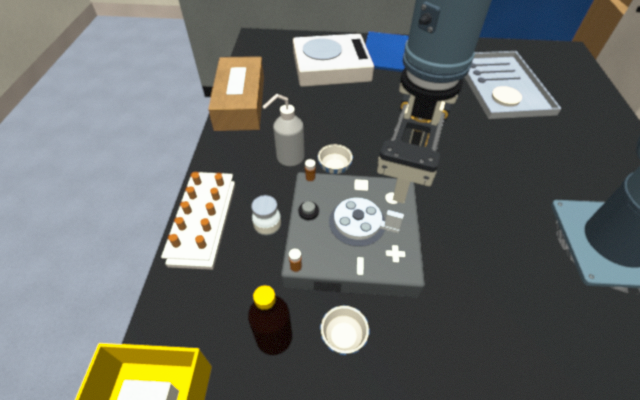

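The side view shows the open gripper above the tab, with nothing moved. I'll lower it round the tab and close gently.

Emit:
{"name": "carry_out", "arguments": {
  "commands": "0 -0.04 0.4 0 0 0;-0.01 -0.04 0.8 0 0 0;-0.01 -0.04 0.8 0 0 0"
}}

```text
clock: 2.35
tool_pos: [0.4788, 0.0435, 0.1513]
ee_rot: [-3.141, -0.008, 2.854]
ft_force: [-0.3, 0.1, -1.4]
grip_width: 0.999
grasp_force: 0.0
```

Emit:
{"name": "carry_out", "arguments": {
  "commands": "0 0 0.3 0 0 0;0 0 0.55 0 0 0;0 0 0.73 0 0 0;0 0 0.73 0 0 0"
}}

```text
clock: 2.75
tool_pos: [0.4816, 0.0425, 0.096]
ee_rot: [3.142, -0.003, 2.854]
ft_force: [0.2, 0.5, 0.4]
grip_width: 1.002
grasp_force: 0.0
```

Emit:
{"name": "carry_out", "arguments": {
  "commands": "0 0 0 0 0 0;0 0 0 0 0 0;0 0 0 0 0 0;0 0 0 0 0 0;0 0 0 0 0 0",
  "grip": -1,
  "newtons": 4
}}

```text
clock: 3.25
tool_pos: [0.4831, 0.0408, 0.0967]
ee_rot: [3.141, 0.001, 2.852]
ft_force: [-0.1, -0.2, -0.1]
grip_width: 0.619
grasp_force: 0.0
```

Emit:
{"name": "carry_out", "arguments": {
  "commands": "0 0 0 0 0 0;0 0 0 0 0 0;0 0 0 0 0 0;0 0 0 0 0 0;0 0 0 0 0 0"
}}

```text
clock: 3.75
tool_pos: [0.4829, 0.0408, 0.0962]
ee_rot: [-3.142, -0.0, 2.852]
ft_force: [-0.2, 0.0, 0.0]
grip_width: 0.185
grasp_force: 0.0
```

```bash
python3 - <<'E'
from h import *
from bench import r
s=r.get_state()
d=O-s["tool_pos"][:2];a0=np.arctan2(d[1],d[0])-Y;print("turret by tcp",a0,np.hypot(*d),s["grip_width"],s["grasp_force"])
rad=np.hypot(*d)
for k in np.linspace(0,1,9)[1:]:
    a=a0+(-.75-a0)*k;plan(s,tabpos(a,rad),s["tool_pos"][2],np.pi+Y+a)
E
```

```text
turret by tcp -0.23920660308245115 0.06685822529860051 0.1850423458770512 0.0
tcp [0.4829 0.0408 0.0962] rot [-3.142 -0.     2.852] units x,y,z: [-0.     0.053  0.   ] turn z: 0.0109 F [-0.2  0.   0. ]
tcp [0.4829 0.0408 0.0962] rot [-3.142 -0.     2.852] units x,y,z: [-0.004  0.107  0.   ] turn z: 0.0313 F [-0.2  0.   0. ]
tcp [0.4829 0.0408 0.0962] rot [-3.142 -0.     2.852] units x,y,z: [-0.011  0.159  0.   ] turn z: 0.0516 F [-0.2  0.   0. ]
tcp [0.4829 0.0408 0.0962] rot [-3.142 -0.     2.852] units x,y,z: [-0.021  0.212  0.   ] turn z: 0.0719 F [-0.2  0.   0. ]
tcp [0.4829 0.0408 0.0962] rot [-3.142 -0.     2.852] units x,y,z: [-0.034  0.263  0.   ] turn z: 0.0922 F [-0.2  0.   0. ]
tcp [0.4829 0.0408 0.0962] rot [-3.142 -0.     2.852] units x,y,z: [-0.051  0.314  0.   ] turn z: 0.1126 F [-0.2  0.   0. ]
tcp [0.4829 0.0408 0.0962] rot [-3.142 -0.     2.852] units x,y,z: [-0.071  0.363  0.   ] turn z: 0.1329 F [-0.2  0.   0. ]
tcp [0.4829 0.0408 0.0962] rot [-3.142 -0.     2.852] units x,y,z: [-0.095  0.412  0.   ] turn z: 0.1532 F [-0.2  0.   0. ]
```

Emit:
{"name": "carry_out", "arguments": {
  "commands": "0 0 0 0 0 0;0 0 0 0 0 0;0 0 0 0 0 0;0 0 0 0 0 0"
}}

```text
clock: 4.15
tool_pos: [0.4829, 0.0409, 0.0963]
ee_rot: [3.142, 0.0, 2.852]
ft_force: [0.4, 0.9, -0.2]
grip_width: 0.108
grasp_force: 4.0
```

Emit:
{"name": "carry_out", "arguments": {
  "commands": "0 0.05 0 0 0 0.01;-0.004 0.107 0 0 0 0.03;-0.011 0.16 0 0 0 0.05;-0.021 0.212 0 0 0 0.072;-0.021 0.212 0 0 0 0.072"
}}

```text
clock: 4.65
tool_pos: [0.4893, 0.0564, 0.0962]
ee_rot: [-3.141, -0.0, 2.626]
ft_force: [0.8, -2.1, 0.3]
grip_width: 0.11
grasp_force: 4.0
```

```bash
python3 - <<'E'
from h import *
from bench import r
s=r.get_state()
d=O-s["tool_pos"][:2];a0=np.arctan2(d[1],d[0])-Y;print("turret by tcp",a0,np.hypot(*d),s["grip_width"],s["grasp_force"])
rad=.067
for k in (.25,.5,.75,1):
    a=a0+(-.75-a0)*k;plan(s,tabpos(a,rad),.096,np.pi+Y+a)
E
```

```text
turret by tcp -0.4921447694452724 0.06681236686794995 0.11044289174875431 4.01790976524353
tcp [0.4893 0.0564 0.0962] rot [-3.141 -0.     2.626] units x,y,z: [0.001 0.054 0.002] turn z: 0.0196 F [ 0.8 -2.1  0.3]
tcp [0.4893 0.0564 0.0962] rot [-3.141 -0.     2.626] units x,y,z: [-0.004  0.108  0.002] turn z: 0.0401 F [ 0.8 -2.1  0.3]
tcp [0.4893 0.0564 0.0962] rot [-3.141 -0.     2.626] units x,y,z: [-0.013  0.161  0.002] turn z: 0.0606 F [ 0.8 -2.1  0.3]
tcp [0.4893 0.0564 0.0962] rot [-3.141 -0.     2.626] units x,y,z: [-0.025  0.214  0.002] turn z: 0.0812 F [ 0.8 -2.1  0.3]
```

Emit:
{"name": "carry_out", "arguments": {
  "commands": "0 0.054 0 0 0 0.02;-0.004 0.108 0 0 0 0.04;-0.013 0.161 0 0 0 0.06;-0.025 0.214 0 0 0 0.081;-0.025 0.214 0 0 0 0.081"
}}

```text
clock: 5.15
tool_pos: [0.4997, 0.0701, 0.0962]
ee_rot: [-3.141, 0.0, 2.373]
ft_force: [0.3, -2.5, -0.2]
grip_width: 0.107
grasp_force: 4.0
```

Emit:
{"name": "carry_out", "arguments": {
  "commands": "0 0 0 0 0 0;0 0 0 0 0 0;0 0 0 0 0 0"
}}

```text
clock: 5.45
tool_pos: [0.4997, 0.0701, 0.0962]
ee_rot: [-3.142, 0.001, 2.372]
ft_force: [1.3, -4.1, -2.6]
grip_width: 0.11
grasp_force: 4.0
```

Emit:
{"name": "carry_out", "arguments": {
  "commands": "0 0 0 0 0 0;0 0 0 0 0 0;0 0 0 0 0 0;0 0 0 0 0 0;0 0 0 0 0 0",
  "grip": -0.3
}}

```text
clock: 5.95
tool_pos: [0.4995, 0.0707, 0.0963]
ee_rot: [3.141, -0.0, 2.371]
ft_force: [0.0, -0.0, 0.9]
grip_width: 0.349
grasp_force: 0.0
```

```bash
python3 - <<'E'
from h import *
from bench import r
s=r.get_state()
d=O-s["tool_pos"][:2];a0=np.arctan2(d[1],d[0])-Y;print("turret by tcp",a0,np.hypot(*d),s["grip_width"],s["grasp_force"])
plan(s,tabpos(-.75),.096,np.pi+Y-.75)
E
```

```text
turret by tcp -0.7549092560849235 0.06722931772032653 0.34904758864071345 0.0
tcp [0.4995 0.0707 0.0963] rot [ 3.141 -0.     2.371] units x,y,z: [-0.003 -0.004  0.004] turn z: 0.0003 F [ 0.  -0.   0.9]
```

Emit:
{"name": "carry_out", "arguments": {
  "commands": "0 0 -0.3 0 0 0;0 0 -0.65 0 0 0;0 0 -0.95 0 0 0;0 0 -0.95 0 0 0"
}}

```text
clock: 6.35
tool_pos: [0.5018, 0.0705, 0.1756]
ee_rot: [3.137, 0.005, 2.371]
ft_force: [0.3, 0.0, -1.0]
grip_width: 0.349
grasp_force: 0.0
```

```bash
python3 - <<'E'
from h import *
from bench import r
plan(r.get_state(),(.6425,.007),.17,2.371)
E
```

```text
tcp [0.5018 0.0705 0.1756] rot [3.137 0.005 2.371] units x,y,z: [-1.815  0.655  0.07 ] turn z: 0.0002 F [ 0.3  0.  -1. ]
```

Emit:
{"name": "carry_out", "arguments": {
  "commands": "-0.45 0.16 0 0 0 0;-0.91 0.33 0 0 0 0;-0.91 0.33 0 0 0 0",
  "grip": -1
}}

```text
clock: 6.65
tool_pos: [0.5734, 0.0367, 0.1709]
ee_rot: [3.141, 0.001, 2.37]
ft_force: [-0.5, -0.6, -0.3]
grip_width: 0.143
grasp_force: 0.0
```

Emit:
{"name": "carry_out", "arguments": {
  "commands": "-0.45 0.16 0 0 0 0;-0.91 0.33 0 0 0 0;-0.91 0.33 0 0 0 0;-0.91 0.33 0 0 0 0;-0.91 0.33 0 0 0 0"
}}

```text
clock: 7.15
tool_pos: [0.6392, 0.0078, 0.1715]
ee_rot: [-3.14, -0.002, 2.372]
ft_force: [-0.3, -0.9, -0.4]
grip_width: 0.005
grasp_force: 0.0
```

```bash
python3 - <<'E'
from h import *
from bench import r,vision
s=r.get_state();plan(s,(.6425,.007),.1,2.371);print(s["grip_width"])
o=[]
for n,(u,v) in(("top",(265,160)),("side",(275,155))):
    f=vision.grab_frame(n);np.savez(n+"1.npz",**f);o.append(cv2.resize(f["color"][v:v+135,u:u+130,::-1],None,fx=3,fy=3,interpolation=cv2.INTER_CUBIC))
cv2.imwrite("pics/c3.png",np.hstack(o))
E
```

```text
tcp [0.6392 0.0078 0.1715] rot [-3.140e+00 -2.000e-03  2.372e+00] units x,y,z: [-0.037  0.021  0.893] turn z: 0.0002 F [-0.3 -0.9 -0.4]
0.004952741292716625
```

View pics/c3.png

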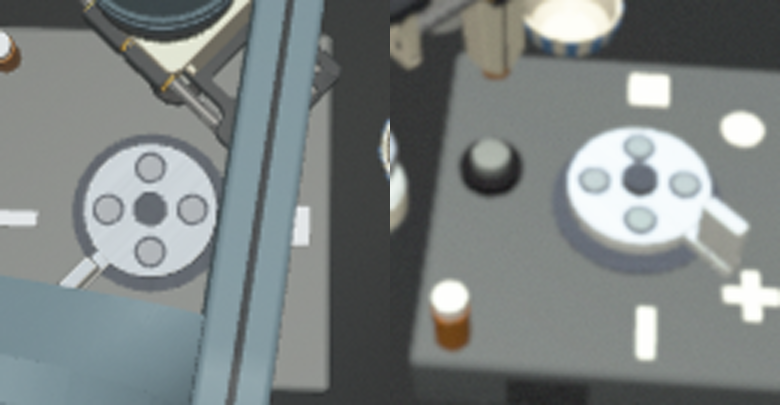

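The side view shows the tab pointing at the cross. The hole pattern in the top view has turned about 28.6° from the start, which puts the turret at about -0.75. Two views put the button top near (0.6425, 0.0055), 73-76 mm up. I'll go down over it.

Emit:
{"name": "carry_out", "arguments": {
  "commands": "-0.05 0.01 0.35 0 0 0;-0.05 0.01 0.7 0 0 0;-0.05 0.01 0.98 0 0 0;-0.05 0.01 0.98 0 0 0;-0.05 0.01 0.98 0 0 0"
}}

```text
clock: 7.75
tool_pos: [0.6439, 0.0052, 0.0945]
ee_rot: [-3.141, -0.0, 2.372]
ft_force: [-0.1, 0.1, 0.1]
grip_width: 0.003
grasp_force: 0.0
```

Emit:
{"name": "carry_out", "arguments": {
  "commands": "0 0 0.03 0 0 0;0 0 0.06 0 0 0;0 0 0.09 0 0 0;0 0 0.09 0 0 0"
}}

```text
clock: 8.15
tool_pos: [0.6442, 0.0048, 0.0868]
ee_rot: [3.141, 0.0, 2.371]
ft_force: [-0.1, 0.4, 0.2]
grip_width: 0.009
grasp_force: 0.0
```

```bash
python3 - <<'E'
from h import *
from bench import r,vision
s=r.get_state();plan(s,(.6425,.0055),.075,2.371)
f=vision.grab_frame("side");cv2.imwrite("pics/c4.png",cv2.resize(f["color"][130:290,260:430,::-1],None,fx=3.5,fy=3.5,interpolation=cv2.INTER_CUBIC))
E
```

```text
tcp [0.6442 0.0048 0.0868] rot [3.141 0.    2.371] units x,y,z: [ 0.022 -0.009  0.147] turn z: 0.0001 F [-0.1  0.4  0.2]
```

View pics/c4.png

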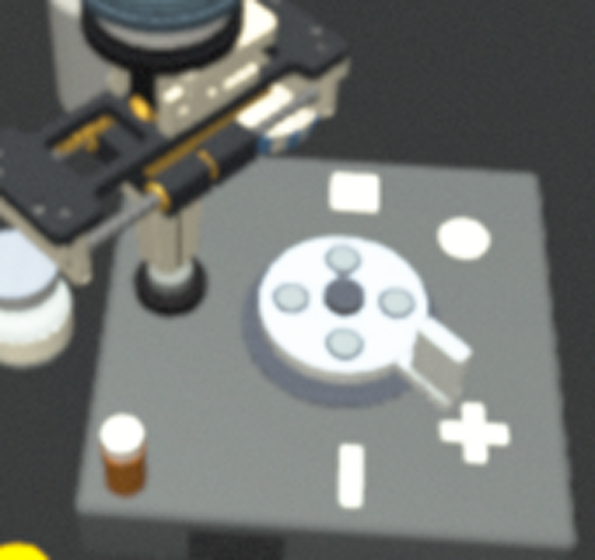

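The finger tips sit centred just above the button at (170,280), and the tab lines up with the cross at (475,433). Now I'll press in small steps.

Emit:
{"name": "carry_out", "arguments": {
  "commands": "0 0 0.03 0 0 0;0 0 0.06 0 0 0;0 0 0.09 0 0 0;0 0 0.09 0 0 0"
}}

```text
clock: 8.6
tool_pos: [0.6444, 0.0047, 0.0794]
ee_rot: [3.141, 0.0, 2.371]
ft_force: [-0.7, 0.2, 2.2]
grip_width: 0.004
grasp_force: 1.5
```

Emit:
{"name": "carry_out", "arguments": {
  "commands": "0 0 0.03 0 0 0;0 0 0.05 0 0 0;0 0 0.05 0 0 0"
}}

```text
clock: 8.9
tool_pos: [0.6445, 0.0047, 0.0763]
ee_rot: [3.141, 0.001, 2.371]
ft_force: [-1.7, -0.1, 7.9]
grip_width: 0.007
grasp_force: 3.7
```

Emit:
{"name": "carry_out", "arguments": {
  "commands": "0 0 0.025 0 0 0;0 0 0.025 0 0 0;0 0 0.025 0 0 0"
}}

```text
clock: 9.2
tool_pos: [0.6445, 0.0047, 0.0761]
ee_rot: [3.141, 0.002, 2.371]
ft_force: [-5.6, 0.1, 17.6]
grip_width: 0.005
grasp_force: 8.5
```

Emit:
{"name": "carry_out", "arguments": {
  "commands": "0 0 -0.04 0 0 0;0 0 -0.04 0 0 0"
}}

```text
clock: 9.4
tool_pos: [0.6445, 0.0047, 0.0776]
ee_rot: [3.141, 0.001, 2.371]
ft_force: [-0.6, 0.1, 3.2]
grip_width: 0.003
grasp_force: 2.0
```

Emit:
{"name": "carry_out", "arguments": {
  "commands": "0 0 -0.02 0 0 0;0 0 -0.02 0 0 0"
}}

```text
clock: 9.6
tool_pos: [0.6445, 0.0047, 0.0784]
ee_rot: [3.141, 0.0, 2.371]
ft_force: [-0.4, -0.1, 4.1]
grip_width: 0.004
grasp_force: 1.8
```

Emit:
{"name": "carry_out", "arguments": {
  "commands": "0 0 -0.02 0 0 0;0 0 -0.02 0 0 0"
}}

```text
clock: 9.8
tool_pos: [0.6444, 0.0047, 0.0798]
ee_rot: [3.141, 0.0, 2.371]
ft_force: [0.3, -0.2, 3.2]
grip_width: 0.003
grasp_force: 1.4
```

Emit:
{"name": "carry_out", "arguments": {
  "commands": "0 0 -0.02 0 0 0;0 0 -0.02 0 0 0"
}}

```text
clock: 10.0
tool_pos: [0.6444, 0.0047, 0.0815]
ee_rot: [3.141, 0.0, 2.371]
ft_force: [0.7, -0.5, 2.0]
grip_width: 0.005
grasp_force: 0.9
```

Emit:
{"name": "carry_out", "arguments": {
  "commands": "0 0 -0.02 0 0 0;0 0 -0.02 0 0 0"
}}

```text
clock: 10.2
tool_pos: [0.6438, 0.0049, 0.0827]
ee_rot: [-3.141, -0.001, 2.371]
ft_force: [0.5, -0.4, -0.2]
grip_width: 0.006
grasp_force: 0.0
```

The button carried force from about 82 mm down to a hard stop at 76 mm, so it made its full 6 mm travel and came back up. I'll withdraw, check and hand in.

Emit:
{"name": "carry_out", "arguments": {
  "commands": "0 0 -0.3 0 0 0;0 0 -0.65 0 0 0;0 0 -1 0 0 0;0 0 -1 0 0 0"
}}

```text
clock: 10.6
tool_pos: [0.6463, 0.0046, 0.1672]
ee_rot: [3.138, 0.005, 2.371]
ft_force: [0.4, -0.1, 0.1]
grip_width: 0.009
grasp_force: 0.0
```

Emit:
{"name": "carry_out", "arguments": {
  "commands": "0 0 -0.4 0 0 0;0 0 -0.6 0 0 0;0 0 -0.6 0 0 0;0 0 -0.6 0 0 0"
}}

```text
clock: 11.0
tool_pos: [0.6436, 0.0049, 0.2096]
ee_rot: [-3.141, -0.002, 2.371]
ft_force: [0.0, -0.5, -0.1]
grip_width: 0.004
grasp_force: 0.0
```

```bash
python3 - <<'E'
from bench import vision
import cv2
cv2.imwrite("pics/end.png",vision.grab_frame("side")["color"][:,:,::-1])
E
```

```text
(no output)
```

View pics/end.png

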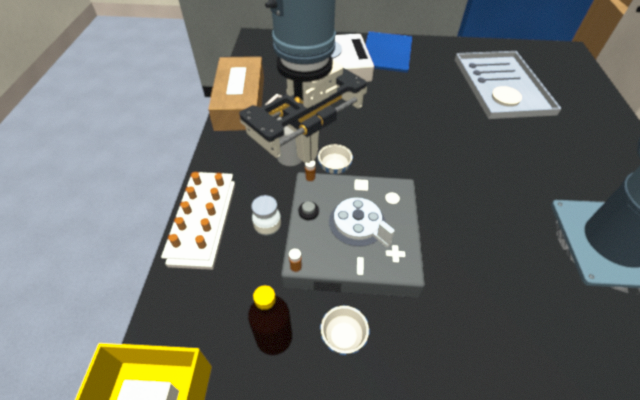

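The final picture shows the tab at (384,230) pointing at the cross at (396,254), the button up at (309,210), and the loose things where they were. The wash bottle is partly behind the gripper, which is clear of it.

```bash
python3 -c "
from bench import r
print(r.hand_in())"
```

```text
the job is handed in; nothing more can be done
None
```

I set the turret to the cross (about -0.75 rad), pressed the read button through its full 6 mm and let it come back up, then handed the job in; no verdict came back, and the last picture showed nothing disturbed, with the wash bottle partly hidden behind the gripper.

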